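Close the bearing block and fit its keyed drive shaft

TASK

Lay the loose brass cover plate squarely on the blue bearing block, edges in line with the block's, and let go of it. Then take the keyed shaft by its black grip out of the wooden stand and push it down through the plate into the steel hub, turning it until its key slips into the keyway and its collar sits fully home on the hub. Finish while still gripping the shaft and pressing it down firmly (about 15 N), with the plate still square, and leave the other things on the bench where they are.

Things in the scene. Friction and masses are not known exactly. Their poses are not given: they have to be found in the camera images.
- block_top (a point): centre of the top face of the blue bearing block bolted to the bench. Block 110 x 64 mm, top face 62 mm above the bench; x axis along its 110 mm side (a foot with a bolt sticks out 28 mm further at each end, 10 mm high). In its middle is a steel hub, 51 mm in diameter, that can turn about the vertical.
- hub_mouth (a point): centre of the mouth of the hub's bore, on the hub's top face, 1 mm below the block's top face; z up; x axis points from the bore toward the keyway (a red mark lies on the hub beyond the keyway's end). Bore 23 mm in diameter (bevelled), keyway 12 mm wide reaching 18 mm from the axis, both run 55 mm deep. Turns stiffly (0.25 Nm).
- hub: the steel hub itself (51 mm in diameter, 55 mm tall); origin on its axis 57 mm below its top face; x axis toward the keyway
- plate_mid (a point): centre of the loose brass cover plate, 110 x 64 x 10 mm, 0.16 kg, lying flat on the bench, with a round hole of 46 mm diameter in its middle; x axis along its 110 mm side, z up; take it across its 64 mm width. It is the same both ways round.
- shaft: keyed shaft, 0.25 kg, 116 mm tall, upright in the stand; origin at the centre of its lower end, z up along it, x toward the key. Up from the lower end: round pilot 20 mm dia (foot bevelled to 16 mm) to 25 mm; brass key 8 mm wide reaching 16 mm from the axis, 25 to 51 mm; collar 36 mm dia, 52 to 66 mm; black grip. Home: collar's underside on the hub's top face, inside the plate's hole.
- shaft_grip (a point): centre of the shaft's black grip block, 91 mm above the shaft's lower end. The block is 40 mm long along the shaft's x axis (toward the key), 22 mm wide along y and 50 mm tall; a yellow mark on its top lies on the key's side.
- stand: wooden stand fixed to the bench, 80 x 80 x 30 mm, origin at the centre of its underside, with a hole 21.5 mm in diameter and 24 mm deep in which the shaft's pilot stands (lower end of the shaft 6 mm above the bench)
- dye_bottle_a: bystander: brown-grey dye bottle, 68 dia x 163 mm; origin at the centre of its underside
- dye_bottle_b: bystander: olive dye bottle, 68 dia x 163 mm; origin at the centre of its underside
- blue_jar: bystander: blue pigment jar with white lid, 52 dia x 78 mm; origin at the centre of its underside
- purple_jar: bystander: purple pigment jar with white lid, 52 dia x 78 mm; origin at the centre of its underside
- beaker: bystander: glass beaker with pink contents, 67 dia x 89 mm; origin at the centre of its underside
- steel_cup: bystander: open steel cup, 70 dia x 72 mm; origin at the centre of its underside
- tape: bystander: roll of masking tape lying flat, 104 dia x 24 mm; origin at the centre of its underside
- scissors: bystander: green-handled scissors lying flat, 206 x 84 x 11 mm; origin at the centre of its underside
Things that resemble listed ones, but are neither listed nor needed, are in the scene too. What is meant by the part that bears block_top is not turquoise, and is the smaller of those in its own colour.

How it is judged:
On the way, in this order (a step that is already met when the one before it is completed fails the run):
1. the cover plate lies squarely on the block (centre within 6 mm, sides within 0.1 rad), let go (horizontal distance between plate_mid and block_top below 0.006 m and angle between the x axis of plate_mid and the x axis of block_top, either way round below 0.1 rad and z of plate_mid in the frame of block_top between 0.003 and 0.007 m and contact force between the fingers and plate below 0.2 N), for 0.3 s.
2. the shaft's pilot has entered the hub's bore, upright, through the plate (z of shaft in the frame of hub_mouth below -0.008 m and horizontal distance between shaft and hub_mouth below 0.005 m and angle between shaft's own z axis and vertical below 0.1 rad), for 0.05 s.
At the end, for the whole second after the job is handed in: The plate lies on the block, centre within 6 mm and sides within 0.1 rad of the block's; the shaft is upright (0.06 rad), its key in the keyway and its collar within 2.5 mm of the hub's face; the fingers still grip the shaft (over 2 N) and press it onto the hub with more than 5 N, at rest (horizontal distance between plate_mid and block_top below 0.006 m and angle between the x axis of plate_mid and the x axis of block_top, either way round below 0.1 rad and z of plate_mid in the frame of block_top between 0.003 and 0.007 m and z of shaft in the frame of hub_mouth below -0.0495 m and horizontal distance between shaft and hub_mouth below 0.004 m and angle between shaft's own z axis and vertical below 0.06 rad and angle between the x axis of shaft and the x axis of hub, either way round below 0.25 rad and contact force between shaft and hub above 5 N and contact force between the fingers and shaft above 2 N and linear speed of shaft below 0.02 m/s); the arm keeps its last pose, push and grip.
It fails at once if a bystander is moved by more than 30 mm (distance of any of dye_bottle_a, dye_bottle_b, blue_jar, purple_jar, beaker, steel_cup, tape, scissors from where it was at the start of the episode above 0.03 m).
It also fails if it takes over 58 s, if anything falls off the work surface, if the arm or the gripper's body presses on something with over 40 N, if the wrist force passes 120 N, or if a joint passes its speed limit or range.

ROBOT

A 6-joint arm with a two-finger parallel gripper is mounted at the origin on the work surface; the furniture and walls round the work are solid. World frame = base frame: x ahead of the robot, y to its left, z up, the work surface at z = 0. Lengths are in m, angles in rad, forces in N, time in s.
With the tool pointing down it reaches from about 0.225 to 0.875 m from the base axis. Payload 3.4 kg.
Tool frame: the origin (TCP) lies at the very end of the fingers, on their centre line; the grasp point (between the pads) lies 19 mm behind it; z points along the fingers, y is the direction in which the jaws open and shut (so a half turn about z gives the same grasp; the last joint's range is limited). The gripper opens to 85 mm and grips with 20 to 120 N. Pads are 22 mm wide; open, the fingers measure 114 mm over their backs; the gripper's body (76 mm by 85 mm) begins 54 mm behind the grasp point. The pads swing forward as they close: fully open they stand 13 mm farther back than shut.
Start: joints at [-1.299, 0.276, 1.505, -0, 1.361, -0.121], TCP at [0.22, -0.531, 0.231] pointing down, gripper open.
Joint ranges: [-2.89, 2.89], [-0.75, 2.08], [0.22, 2.7], [-1.18, 4.32], [0.11, 2.71], [-2.7, 2.7]. Speed limits (rad/s): [2.57, 2.57, 3.14, 3.14, 3.14, 3.14].

INTERFACE

Orientations are given as a unit quaternion [w, x, y, z].
In Python, from rig import manip, viewer, job gives the robot as it stands.
- The arm moves only by the shell command python3 -m crank 'ROWS' [OPENING] [FORCE]. ROWS is JSON, a list of rows, each a list of 6 numbers: the shift along the tool's x, y, z in m, then the turn, a rotation vector about the tool's x, y, z in degrees. In form: [[dx, dy, dz, rx, ry, rz], ...]. A call has 1 to 20 rows; each row is the pose to reach, as a shift and turn from the pose measured when the call began, along the tool's axes at that moment; what a row does not reach only later rows make up. A row lasts 1/8 s, in which the tool goes at most 62.5 mm and 10.7 degrees, less where a joint would pass 70% of its speed; a pose out of reach is approached as far as the arm can. A call with a gripper value outside its range is refused whole. OPENING is the opening, from 0 (shut) to 1 (fully open), set as the call begins (- or left out, the last holds). The fingers move at their own pace and stop on an object; FORCE is the grip in N (left out, the last holds). Time passes only in rows, so rows that repeat a pose let the fingers close. It gives the time, the measured TCP pose, the force and the opening at its end, in the units of the state.
- manip.get_state(): the state, without advancing time (a new reading comes with each control period).
- viewer.get_image(name): name is "scene" or "top"; returns a dict with "frame" (480x640x3 uint8, blue, green, red), "range_z" (480x640 float32, m along the optical axis (not along the pixel's ray), 0 where there is no reading), "intrinsics" (3x3 intrinsics, pixels), "world_from_camera" (4x4, takes a point from camera to world coordinates). Camera axes: x right, y up, looking along -z (the intrinsics and any distortion apply to the point x, -y, -z); pixel columns grow to the right and rows downward; lengths in m; the calibration is good to about 2 mm. A picture is of the moment at which its call begins.
- job.sign_off(): hands the job in, once; it reports no verdict.
The state is a dict: "clock": time; "qpos": joint angles; "qd": joint speeds; "effort": joint torques, N m; "position": TCP position; "ee_rot": TCP orientation; "contact_force": force on the tool from outside, world axes, zero at the start; "moment": the same for the moment, N m; "width": finger opening in m.
Only numpy, scipy, OpenCV 4.12 (cv2) and the standard library are available. Lean on these libraries where they do the work, as an engineer would, in place of code of your own. Each camera call takes 0.05 s, during which the arm holds its last target. There are 200 camera calls.

## Working session

There is one attempt and no reset: what is moved stays moved. The work goes in short steps, Python scripts to look and compute and a shell command to move; the robot and the scene stay as the last step left them, time stands still between calls to the robot, and variables do not carry over. Pictures are saved under pics/ and viewed, about 8 in all and at most 12, crops included, and the job is handed in when it is done.

```bash
ls; mkdir -p pics; python3 - <<'E'
from rig import manip, viewer
import cv2,numpy as np,pickle
s=manip.get_state();print(s)
for n in("scene","top"):
    d=viewer.get_image(n);cv2.imwrite(f"pics/{n}0.png",d["frame"]);pickle.dump(d,open(f"{n}0.pkl","wb"));print(n,d["intrinsics"],d["world_from_camera"],d.keys())
E
```

```text
pics
{'clock': 0.0, 'qpos': array([-1.29899301e+00,  2.76610800e-01,  1.50611538e+00, -2.68278794e-05,
        1.36069988e+00, -1.21010415e-01]), 'qd': array([-5.40548260e-05, -6.40917322e-04,  8.71280098e-04,  1.80008073e-03,
       -4.55539350e-04,  1.17778948e-03]), 'effort': array([-7.62930758e-04, -4.16778946e+01, -2.45809132e+01, -2.76574265e-04,
        1.10161127e-02,  1.30571104e-05]), 'position': array([ 0.21994402, -0.53070959,  0.23043777]), 'ee_rot': array([-9.13111708e-04,  9.80773134e-01,  1.95149221e-01, -8.21299124e-05]), 'contact_force': array([-0.15900941, -0.37621897, -0.59450832]), 'moment': array([ 0.03000937, -0.04127931, -0.04948954]), 'width': 0.08564714980204277}
scene [[490.38471914   0.         315.54898545]
 [  0.         490.38471914 242.63671056]
 [  0.           0.           1.        ]] [[ 0.65452919  0.33144105 -0.67951333 -0.24069795]
 [-0.75600779  0.27906558 -0.59209342 -0.54748876]
 [-0.00661528  0.9012598   0.43322858  0.56880473]
 [ 0.          0.          0.          1.        ]] dict_keys(['frame', 'range_z', 'intrinsics', 'world_from_camera'])
top [[593.21994385   0.         316.66871643]
 [  0.         593.21994385 231.48160796]
 [  0.           0.           1.        ]] [[-0.02284667  0.98258429 -0.18440757  0.21937299]
 [-0.99969997 -0.02408318 -0.00446806  0.12088845]
 [-0.00883137  0.18425016  0.98283971  1.62237998]
 [ 0.          0.          0.          1.        ]] dict_keys(['frame', 'range_z', 'intrinsics', 'world_from_camera'])
```

View pics/scene0.png

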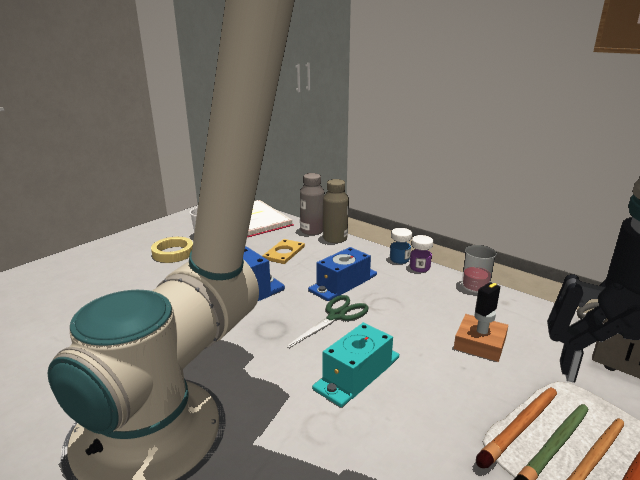

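View pics/top0.png

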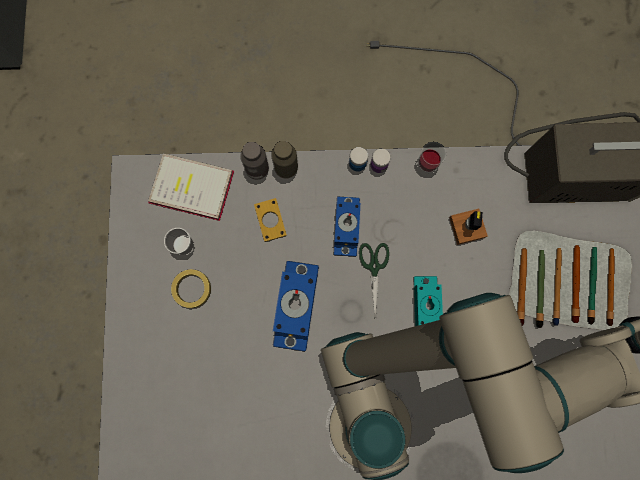

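```bash
cat > h.py <<'E'
import cv2,numpy as np,pickle
from rig import manip,viewer
def world(d):
    K=d["intrinsics"];T=d["world_from_camera"];z=d["range_z"]
    v,u=np.mgrid[:480,:640];r=np.stack([(u-K[0,2])/K[0,0],-(v-K[1,2])/K[1,1],-np.ones_like(u)],-1)
    return (r*z[...,None])@T[:3,:3].T+T[:3,3]
def ray(d,uv,h):
    K=d["intrinsics"];T=d["world_from_camera"];uv=np.atleast_2d(np.asarray(uv,float))
    r=np.c_[(uv[:,0]-K[0,2])/K[0,0],-(uv[:,1]-K[1,2])/K[1,1],-np.ones(len(uv))]@T[:3,:3].T
    o=T[:3,3];return o+r*((h-o[2])/r[:,2])[:,None]
def pix(d,p):
    K=d["intrinsics"];T=d["world_from_camera"];c=(np.atleast_2d(p)-T[:3,3])@T[:3,:3]
    return np.c_[K[0,2]+K[0,0]*c[:,0]/-c[:,2],K[1,2]-K[1,1]*c[:,1]/-c[:,2]]
def rect(d,m,h):
    m=m.astype(np.uint8);c=max(cv2.findContours(m,0,1)[0],key=cv2.contourArea)
    P=ray(d,c[:,0,:],h);(x,y),(a,b),t=cv2.minAreaRect((P[:,:2]*1000).astype(np.float32))
    if a<b:a,b,t=b,a,t+90
    return np.round([x,y,a,b,(t+90)%180-90],1)
E
python3 - <<'E'
from h import *
D={n:pickle.load(open(f"{n}0.pkl","rb")) for n in("top","scene")}
def box(n,u0,u1,v0,v1):
    m=np.zeros((480,640),bool);m[v0:v1,u0:u1]=1;return m
B={"top":dict(plate=(250,295,195,245),block=(325,370,190,262),stand=(440,495,200,250)),
   "scene":dict(plate=(258,310,235,266),block=(305,380,245,300),stand=(450,515,280,362))}
for n,d in D.items():
    W=world(d);hsv=cv2.cvtColor(d["frame"],cv2.COLOR_BGR2HSV);H,S,V=[hsv[...,i] for i in range(3)]
    b=B[n];mp=box(n,*b["plate"])&(H>10)&(H<35)&(S>120)
    print(n,"plate z",np.percentile(W[mp][:,2],[10,50,90]).round(4),mp.sum())
    print(rect(d,mp,np.median(W[mp][:,2])))
    blue=box(n,*b["block"])&(H>100)&(H<130)&(S>120)&(W[...,2]>.045)
    zt=np.median(W[blue&(W[...,2]>.055)][:,2]);top=blue&(abs(W[...,2]-zt)<.006)
    print("block z",zt,top.sum(),rect(d,top,zt))
    bb=box(n,*b["block"]);hub=bb&(S<60)&(W[...,2]>.05);print("hub n",hub.sum(),W[hub].mean(0).round(4))
    red=bb&((H<8)|(H>172))&(S>120);print("red",red.sum(),W[red].round(4)[:12])
    sb=box(n,*b["stand"]);wood=sb&(H>5)&(H<22)&(S>90)&(V>50)&(W[...,2]<.045)
    zs=np.median(W[wood&(W[...,2]>.022)][:,2]);wt=wood&(abs(W[...,2]-zs)<.004);print("stand",zs,wt.sum(),rect(d,wt,zs))
    g=sb&(W[...,2]>.06);zg=np.percentile(W[g][:,2],95);print("grip top z",zg)
    t=g&(W[...,2]>zg-.006);print(t.sum(),W[t].mean(0).round(4),rect(d,t,zg))
    y=g&(H>20)&(H<35)&(S>130)&(V>120);print("yellow",y.sum(),W[y].mean(0).round(4))
d=D["top"];a=[cv2.resize(d["frame"][v:v+60,u:u+60],(390,390),interpolation=2) for u,v in((318,196),(440,200))]
cv2.imwrite("pics/c1.png",np.hstack(a))
E
```

```text
top plate z [0.0045 0.0097 0.0148] 676
[559.3 257.4 110.6  63.9  15. ]
block z 0.06207584282074485 579 [535.8  46.  112.2  63.6  -5.3]
hub n 230 [0.5196 0.0498 0.1422]
red 5 [[0.5616 0.0396 0.0574]
 [0.5608 0.0371 0.0608]
 [0.5575 0.04   0.0638]
 [0.5576 0.0373 0.0628]
 [0.5565 0.0397 0.0556]]
stand 0.02956214960089687 446 [ 524.6 -287.4   80.7   80.1  -77.2]
grip top z 0.1294048421001491
51 [ 0.457  -0.1985  0.4488] [ 521.6 -285.7   36.    10.9  -23.9]
yellow 16 [ 0.535  -0.2893  0.123 ]
scene plate z [0.002  0.008  0.0099] 519
[551.1 251.5 123.4  71.5  14.7]
block z 0.06081886325832708 538 [529.1  40.3 117.2  71.6  -4.6]
hub n 193 [0.5093 0.0313 0.0749]
red 3 [[0.5578 0.0419 0.059 ]
 [0.5587 0.0398 0.0594]
 [0.5544 0.0394 0.0587]]
stand 0.029331992006373486 1013 [ 519.1 -289.3   88.    80.1   12.7]
grip top z 0.12228753502747636
206 [ 0.4372 -0.3173  0.1683] [ 516.1 -291.1   48.    24.8   -8.6]
yellow 23 [ 0.5324 -0.2896  0.1218]
```

View pics/c1.png

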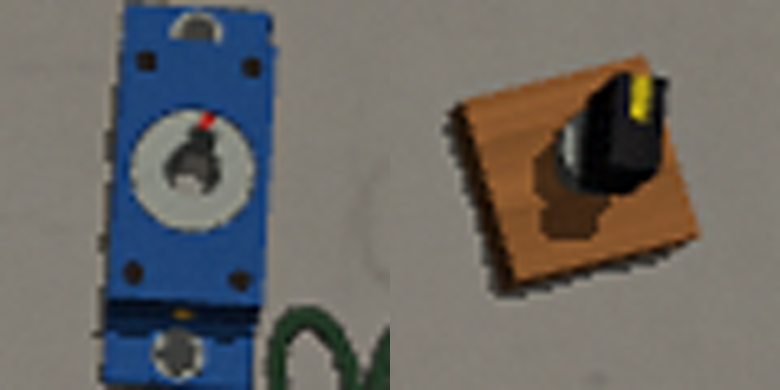

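```bash
cat >> h.py <<'E'
from scipy.spatial.transform import Rotation as R
def row(x,y,z,yaw):
    s=manip.get_state();q=s["ee_rot"];A=R.from_quat([q[1],q[2],q[3],q[0]])
    B=R.from_euler("z",yaw,degrees=True)*R.from_euler("x",180,degrees=True)
    d=A.inv().apply(np.array([x,y,z])-s["position"]);r=(A.inv()*B).as_rotvec(degrees=True)
    print("row",np.r_[d.round(4),r.round(2)].tolist(),"clock",round(s["clock"],2))
def st():
    s=manip.get_state();q=s["ee_rot"];M=R.from_quat([q[1],q[2],q[3],q[0]]).as_matrix()
    print(round(s["clock"],2),s["position"].round(4),"yaw",np.degrees(np.arctan2(M[1,0],M[0,0])).round(2),"F",s["contact_force"].round(1),"M",s["moment"].round(2),"w",s["width"].round(4))
E
python3 - <<'E'
from h import *
d=pickle.load(open("top0.pkl","rb"));f=d["frame"].astype(int);hsv=cv2.cvtColor(d["frame"],cv2.COLOR_BGR2HSV);H,S,V=[hsv[...,i].astype(int) for i in range(3)]
# hub ellipse: non-blue within block top, filled
m=np.zeros((480,640),np.uint8);m[209:236,335:360]=1
hub=(m>0)&~((H>100)&(H<130)&(S>120))
n,l,s,c=cv2.connectedComponentsWithStats(hub.astype(np.uint8));i=1+np.argmax(s[1:,4]);print("hub",s[i],c[i])
cnt=cv2.findContours((l==i).astype(np.uint8),0,1)[0][0];P=ray(d,cnt[:,0],.061);print(cv2.minEnclosingCircle((P[:,:2]*1000).astype(np.float32)), (ray(d,cv2.moments(cnt)["m10"]/cv2.moments(cnt)["m00"]*np.array([1,0])+cv2.moments(cnt)["m01"]/cv2.moments(cnt)["m00"]*np.array([0,1]),.061)*1000).round(1))
def wc(name,h,box,w):
    d=pickle.load(open(name+"0.pkl","rb"));f=d["frame"].astype(float);v,u=np.mgrid[:480,:640];W=np.zeros((480,640));b=box;W[b[2]:b[3],b[0]:b[1]]=w(f)[b[2]:b[3],b[0]:b[1]]
    print(name,(ray(d,[(W*u).sum()/W.sum(),(W*v).sum()/W.sum()],h)*1000).round(1),W.sum())
redw=lambda f:np.clip(f[...,2]-f[...,1]-40,0,None)
yelw=lambda f:np.clip(np.minimum(f[...,2],f[...,1])-f[...,0]-60,0,None)
wc("top",.061,(342,356,208,222),redw);wc("scene",.061,(335,365,250,272),redw)
wc("top",.122,(470,485,205,222),yelw);wc("scene",.122,(470,505,275,295),yelw)
d=pickle.load(open("scene0.pkl","rb"))
cv2.imwrite("pics/c2.png",np.hstack([cv2.resize(d["frame"][v:v+60,u:u+80],(400,300),interpolation=2) for u,v in((305,240),(450,275))]))
row(.559,.257,.23,15)
E
```

```text
hub [338 213  20  19 293] [347.21843003 221.84300341]
((536.5413818359375, 45.29913330078125), 26.297666549682617) [[536.6  45.4  61. ]]
top [[557.5  39.   61. ]] 284.0
scene [[554.1  38.2  61. ]] 274.0
top [[ 535.1 -289.5  122. ]] 1081.0
scene [[ 532.5 -289.9  122. ]] 1192.0
row [0.6148, -0.598, 0.0016, -0.09, -0.0, 7.5] clock 0.1
```

View pics/c2.png

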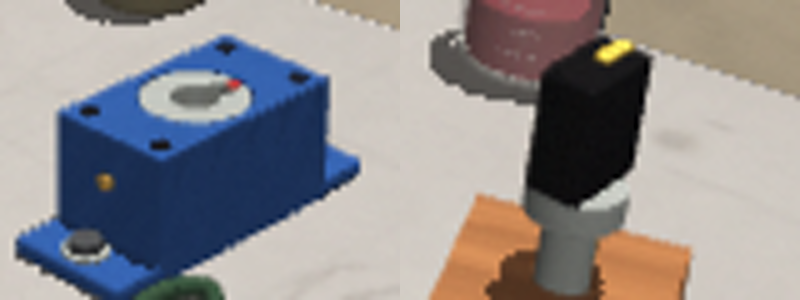

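```bash
python3 -m crank '[[0.6148,-0.598,0.0016,-0.09,0,7.5],[0.6148,-0.598,0.0016,-0.09,0,7.5],[0.6148,-0.598,0.0016,-0.09,0,7.5],[0.6148,-0.598,0.0016,-0.09,0,7.5],[0.6148,-0.598,0.0016,-0.09,0,7.5],[0.6148,-0.598,0.0016,-0.09,0,7.5],[0.6148,-0.598,0.0016,-0.09,0,7.5],[0.6148,-0.598,0.0016,-0.09,0,7.5],[0.6148,-0.598,0.0016,-0.09,0,7.5],[0.6148,-0.598,0.0016,-0.09,0,7.5],[0.6148,-0.598,0.0016,-0.09,0,7.5],[0.6148,-0.598,0.0016,-0.09,0,7.5],[0.6148,-0.598,0.0016,-0.09,0,7.5],[0.6148,-0.598,0.0016,-0.09,0,7.5],[0.6148,-0.598,0.0016,-0.09,0,7.5],[0.6148,-0.598,0.0016,-0.09,0,7.5]]' 1 30
python3 - <<'E'
from h import *
st();row(.559,.257,.04,15)
d=pickle.load(open("scene0.pkl","rb"));P=ray(d,[[478.6,289.6],[485.4,292.5],[500,286.4],[491.4,282.6]],.122);print((P*1000).round(1))
e=P[2]-P[1],P[3]-P[0];print([np.degrees(np.arctan2(a[1],a[0])) for a in e],[np.linalg.norm(a) for a in e],P.mean(0))
E
```

```text
clock: 2.1
position: [0.5583, 0.2565, 0.2293]
ee_rot: [0.001, 0.991, 0.131, -0.001]
contact_force: [-0.0, -0.4, 0.1]
width: 0.0858Traceback (most recent call last):
  File "<stdin>", line 2, in <module>
  File "h.py", line 27, in st
    print(round(s["clock"],2),s["position"].round(4),"yaw",np.degrees(np.arctan2(M[1,0],M[0,0])).round(2),"F",s["contact_force"].round(1),"M",s["moment"].round(2),"w",s["width"].round(4))
                                                                                                                                                                       ^^^^^^^^^^^^^^^^
AttributeError: 'float' object has no attribute 'round'
```

```bash
sed -i 's/s\["width"\].round(4)/round(float(s["width"]),4)/' h.py
python3 -m crank '[[0.001,0,0.06,0,0,0],[0.001,0,0.12,0,0,0],[0.001,0,0.17,0,0,0],[0.001,0,0.205,0,0,0],[0.001,0,0.205,0,0,0],[0.001,0,0.205,0,0,0]]'
python3 - <<'E'
from h import *
st()
d=pickle.load(open("scene0.pkl","rb"));P=ray(d,[[478.6,289.6],[485.4,292.5],[500,286.4],[491.4,282.6]],.122);print((P*1000).round(1))
e=P[2]-P[1],P[3]-P[0];print([np.degrees(np.arctan2(a[1],a[0])) for a in e],[np.linalg.norm(a) for a in e],P.mean(0))
for n in("scene","top"):
    d=viewer.get_image(n)
    if n=="scene": a=d["frame"][190:280,230:350]
    else: b=d["frame"][180:270,210:330]
cv2.imwrite("pics/c3.png",np.hstack([cv2.resize(x,(400,300)) for x in(a,b)]))
E
```

```text
clock: 2.85
position: [0.56, 0.2559, 0.026]
ee_rot: [0.0, 0.991, 0.13, 0.0]
contact_force: [0.0, 0.6, 0.1]
width: 0.0852
2.85 [0.56   0.2559 0.026 ] yaw 14.97 F [0.  0.6 0.1] M [0.01 0.01 0.03] w 0.0852
[[ 500.4 -278.6  122. ]
 [ 498.8 -291.6  122. ]
 [ 535.  -302.7  122. ]
 [ 538.  -285.7  122. ]]
[np.float64(-16.922910850617942), np.float64(-10.714314850310119)] [np.float64(0.03785771645344825), np.float64(0.038294181717806984)] [ 0.51807425 -0.28964848  0.122     ]
```

View pics/c3.png

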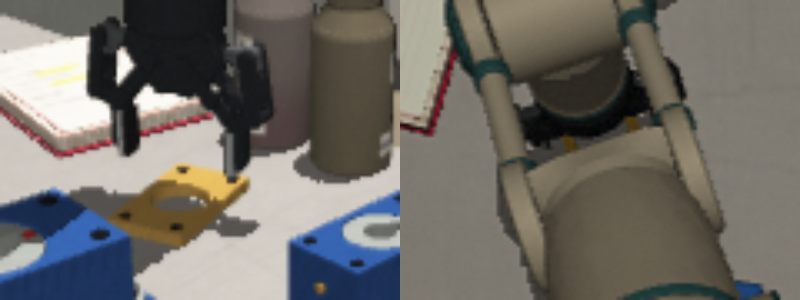

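```bash

python3 -m crank '[[0,-0.001,0.018,0,0,0],[0,-0.001,0.02,0,0,0],[0,-0.001,0.02,0,0,0],[0,-0.001,0.02,0,0,0]]' 0.83
python3 -m crank '[[0,0,0.002,0,0,0],[0,0,0.004,0,0,0],[0,0,0.006,0,0,0],[0,0,0.006,0,0,0]]'
```

```text
clock: 3.45
position: [0.5604, 0.2576, 0.0067]
ee_rot: [0.0, 0.991, 0.131, 0.001]
contact_force: [0.4, 0.3, 0.2]
width: 0.0709
clock: 3.95
position: [0.5603, 0.2575, 0.0005]
ee_rot: [0.0, 0.991, 0.131, 0.001]
contact_force: [0.2, 0.2, 0.7]
width: 0.071
```

```bash

python3 -m crank '[[0,0,0.002,0,0,0],[0,0,0.004,0,0,0],[0,0,0.004,0,0,0]]'
python3 -m crank '[[0,0,0.001,0,0,0],[0,0,0.002,0,0,0],[0,0,0.002,0,0,0]]'
```

```text
clock: 4.32
position: [0.5601, 0.2575, -0.0038]
ee_rot: [0.0, 0.991, 0.131, 0.001]
contact_force: [-0.7, 0.6, 0.1]
width: 0.0707
clock: 4.7
position: [0.56, 0.2575, -0.0059]
ee_rot: [0.0, 0.991, 0.131, 0.001]
contact_force: [0.5, -0.1, 0.4]
width: 0.0711
```

```bash

python3 -m crank '[[0,0,0.001,0,0,0],[0,0,0.001,0,0,0]]'
python3 -m crank '[[0,0,0,0,0,0],[0,0,0,0,0,0],[0,0,0,0,0,0],[0,0,0,0,0,0]]' 0.4 30
```

```text
clock: 4.95
position: [0.56, 0.2574, -0.0069]
ee_rot: [0.0, 0.991, 0.131, 0.001]
contact_force: [0.5, -0.1, -0.8]
width: 0.0708
clock: 5.45
position: [0.5608, 0.2579, -0.0057]
ee_rot: [-0.0, 0.991, 0.13, 0.002]
contact_force: [-0.4, 0.4, 6.3]
width: 0.0633
```

```bash

python3 -m crank '[[0,0,-0.02,0,0,0],[0,0,-0.06,0,0,0],[0,0,-0.11,0,0,0],[0,0,-0.15,0,0,0],[0,0,-0.15,0,0,0]]'
python3 - <<'E'
from h import *
st();row(.536,.0457,.145,-5.3)
d=viewer.get_image("scene");cv2.imwrite("pics/c4.png",cv2.resize(d["frame"][150:300,200:400],(600,450)))
E
```

```text
clock: 6.08
position: [0.5624, 0.2586, 0.1477]
ee_rot: [-0.001, 0.991, 0.131, 0.005]
contact_force: [-0.1, -0.2, -2.1]
width: 0.0629
6.08 [0.5624 0.2586 0.1477] yaw 15.0 F [-0.1 -0.2 -2.1] M [-0.04 -0.01  0.03] w 0.0629
row [-0.0806, 0.1988, 0.0018, -0.12, -0.61, 20.3] clock 6.08
```

View pics/c4.png

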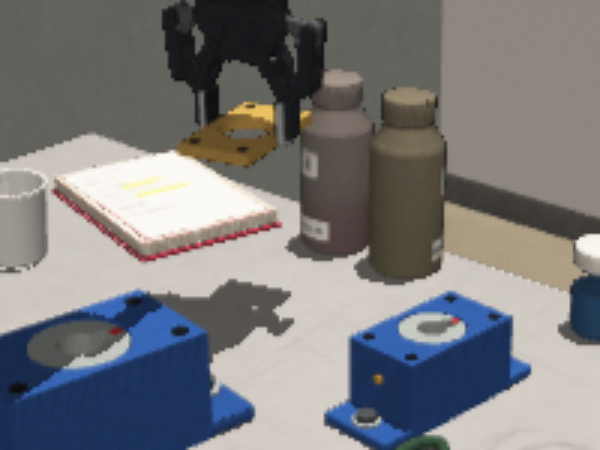

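```bash

python3 -m crank '[[-0.08,0.1988,0.0018,-0.12,-0.6,20.3],[-0.08,0.1988,0.0018,-0.12,-0.6,20.3],[-0.08,0.1988,0.0018,-0.12,-0.6,20.3],[-0.08,0.1988,0.0018,-0.12,-0.6,20.3],[-0.08,0.1988,0.0018,-0.12,-0.6,20.3],[-0.08,0.1988,0.0018,-0.12,-0.6,20.3]]'
python3 - <<'E'
from h import *
st();row(.537,.0456,.063,-5.3)
E
```

```text
clock: 6.88
position: [0.534, 0.0459, 0.1415]
ee_rot: [0.001, 0.999, -0.046, -0.004]
contact_force: [-0.3, 0.2, -0.9]
width: 0.0634
6.88 [0.534  0.0459 0.1415] yaw -5.32 F [-0.3  0.2 -0.9] M [-0.03 -0.01  0.04] w 0.0634
row [0.0036, -0.0001, 0.0784, 0.08, 0.43, -0.02] clock 6.88
```

```bash

python3 -m crank '[[0.003,0,0.04,0.08,0.43,0],[0.0036,0,0.07,0.08,0.43,0],[0.0036,0,0.0784,0.08,0.43,0],[0.0036,0,0.0784,0.08,0.43,0],[0.0036,0,0.0784,0.08,0.43,0]]'
python3 - <<'E'
from h import *
st();row(.537,.0456,.057,-5.3)
E
```

```text
clock: 7.5
position: [0.5381, 0.0459, 0.0641]
ee_rot: [-0.0, 0.999, -0.046, 0.001]
contact_force: [0.3, 0.2, -1.9]
width: 0.0629
7.5 [0.5381 0.0459 0.0641] yaw -5.29 F [ 0.3  0.2 -1.9] M [ 0.02 -0.01  0.02] w 0.0629
row [-0.0011, 0.0004, 0.0071, -0.01, -0.14, 0.01] clock 7.5
```

```bash

python3 -m crank '[[-0.0011,0.0003,0.002,0,-0.14,0],[-0.0011,0.0003,0.004,0,-0.14,0],[-0.0011,0.0003,0.005,0,-0.14,0],[-0.0011,0.0003,0.006,0,-0.14,0],[-0.0011,0.0003,0.007,0,-0.14,0],[-0.0011,0.0003,0.007,0,-0.14,0]]'
python3 - <<'E'
from h import *
st()
E
```

```text
clock: 8.25
position: [0.537, 0.0456, 0.057]
ee_rot: [-0.0, 0.999, -0.046, -0.0]
contact_force: [-0.6, -0.5, -2.2]
width: 0.0631
8.25 [0.537  0.0456 0.057 ] yaw -5.29 F [-0.6 -0.5 -2.2] M [-0.07  0.03  0.03] w 0.0631
```

```bash

python3 -m crank '[[0,0,0.001,0,0,0],[0,0,0.002,0,0,0],[0,0,0.002,0,0,0]]'
python3 - <<'E'
from h import *
st()
E
```

```text
clock: 8.62
position: [0.5371, 0.0456, 0.0562]
ee_rot: [-0.0, 0.999, -0.046, 0.0]
contact_force: [-2.5, 0.3, 6.6]
width: 0.0633
8.62 [0.5371 0.0456 0.0562] yaw -5.28 F [-2.5  0.3  6.6] M [-0.18  0.35 -0.08] w 0.0633
```

```bash

python3 -m crank '[[0,0,0,0,0,0],[0,0,0,0,0,0],[0,0,0,0,0,0],[0,0,-0.02,0,0,0],[0,0,-0.07,0,0,0],[0,0,-0.13,0,0,0],[0,0,-0.17,0,0,0],[0,0,-0.17,0,0,0]]' 1
python3 - <<'E'
from h import *
st();row(.524,-.288,.225,-13)
E
```

```text
clock: 9.62
position: [0.5393, 0.0456, 0.2299]
ee_rot: [-0.0, 0.999, -0.046, 0.004]
contact_force: [0.0, 0.9, 0.5]
width: 0.0856
9.62 [0.5393 0.0456 0.2299] yaw -5.28 F [0.  0.9 0.5] M [-0.02  0.04 -0.04] w 0.0856
row [0.0154, 0.3336, 0.0049, -0.06, -0.49, 7.72] clock 9.62
```

```bash

python3 -m crank '[[0.0154,0.3336,0.0049,-0.06,-0.49,7],[0.0154,0.3336,0.0049,-0.06,-0.49,7],[0.0154,0.3336,0.0049,-0.06,-0.49,7],[0.0154,0.3336,0.0049,-0.06,-0.49,7],[0.0154,0.3336,0.0049,-0.06,-0.49,7],[0.0154,0.3336,0.0049,-0.06,-0.49,7],[0.0154,0.3336,0.0049,-0.06,-0.49,7],[0.0154,0.3336,0.0049,-0.06,-0.49,7]]'
python3 - <<'E'
from h import *
st();row(.5235,-.288,.078,-12)
d=viewer.get_image("top");pickle.dump(d,open("top1.pkl","wb"));s=viewer.get_image("scene");pickle.dump(s,open("scene1.pkl","wb"))
hsv=cv2.cvtColor(d["frame"],cv2.COLOR_BGR2HSV);H,S,V=[hsv[...,i] for i in range(3)]
b=np.zeros((480,640),bool);b[185:265,320:375]=1
print(rect(d,b&(H>10)&(H<35)&(S>120),.072))
cv2.imwrite("pics/c5.png",np.hstack([cv2.resize(x,(400,300),interpolation=2) for x in(d["frame"][190:262,300:396],s["frame"][235:307,300:396])]))
E
```

```text
clock: 10.62
position: [0.5238, -0.2861, 0.2243]
ee_rot: [-0.001, 0.994, -0.106, -0.001]
contact_force: [0.5, 0.1, -0.1]
width: 0.0855
10.62 [ 0.5238 -0.2861  0.2243] yaw -12.22 F [ 0.5  0.1 -0.1] M [-0.05  0.    0.04] w 0.0855
row [0.0004, 0.0022, 0.1463, -0.11, 0.09, -0.22] clock 10.62
[536.2  46.7 111.6  64.4  -5.4]
```

View pics/c5.png

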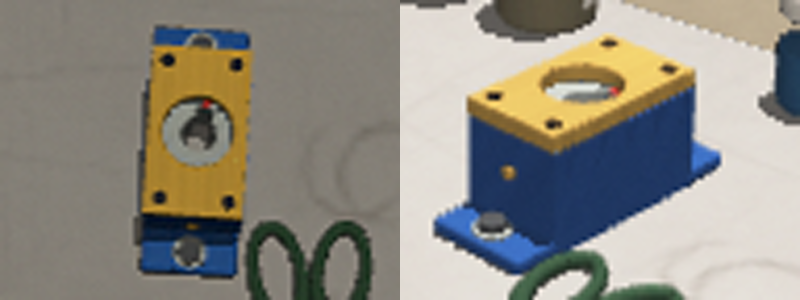

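The plate lies square on the block in both views (top: plate from about (147,40) to (252,215) in the crop, within about 1 mm and 0.1° of the block). Next is the shaft.

```bash

python3 -m crank '[[0,0.002,0.05,0,0,0],[0,0.002,0.1,0,0,0],[0,0.002,0.135,0,0,0],[0,0.002,0.146,0,0,0],[0,0.002,0.146,0,0,0]]' 1
python3 -m crank '[[0,0,0,0,0,0],[0,0,0,0,0,0],[0,0,0,0,0,0],[0,0,0,0,0,0],[0,0,0,0,0,0],[0,0,0,0,0,0],[0,0,0,0,0,0],[0,0,0,0,0,0]]' 0 25
python3 - <<'E'
from h import *
st()
E
```

```text
clock: 11.35
position: [0.524, -0.287, 0.0792]
ee_rot: [-0.001, 0.994, -0.105, -0.0]
contact_force: [0.5, 0.5, 0.3]
width: 0.0853
clock: 12.35
position: [0.5244, -0.2875, 0.0799]
ee_rot: [-0.0, 0.994, -0.105, 0.0]
contact_force: [-0.7, -0.8, 5.8]
width: 0.0218
12.35 [ 0.5244 -0.2875  0.0799] yaw -12.09 F [-0.7 -0.8  5.8] M [-0.14  0.12 -0.03] w 0.0218
```

```bash

python3 -m crank '[[0,0,0,0,0,0],[0,0,-0.01,0,0,0],[0,0,-0.03,0,0,0],[0,0,-0.06,0,0,0],[0,0,-0.1,0,0,0],[0,0,-0.1,0,0,0],[0,0,-0.1,0,0,0]]' 0 60
python3 - <<'E'
from h import *
st();row(.5365,.0455,.18,-15)
for n in("scene","top"):
    d=viewer.get_image(n);pickle.dump(d,open(n+"2.pkl","wb"))
    if n=="scene":a=d["frame"][200:350,420:620]
cv2.imwrite("pics/c6.png",cv2.resize(a,(600,450),interpolation=2))
E
```

```text
clock: 13.22
position: [0.5232, -0.2866, 0.1784]
ee_rot: [-0.001, 0.994, -0.105, -0.001]
contact_force: [-0.1, -0.4, -4.2]
width: 0.0213
13.22 [ 0.5232 -0.2866  0.1784] yaw -12.09 F [-0.1 -0.4 -4.2] M [ 0.04  0.03 -0.03] w 0.0213
row [-0.0566, -0.3275, -0.001, -0.1, 0.14, 2.91] clock 13.22
```

View pics/c6.png

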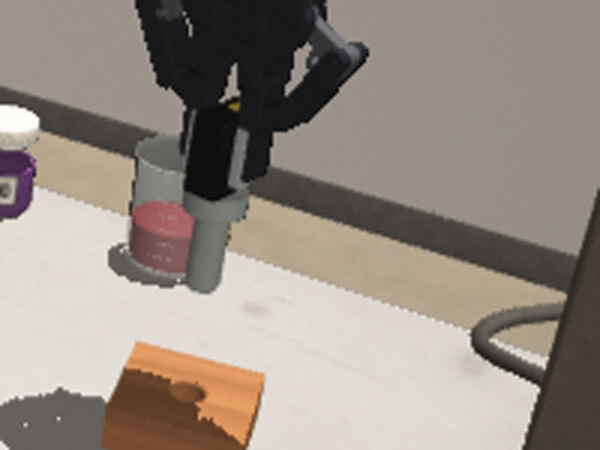

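```bash

python3 - <<'E'
from h import *
d=pickle.load(open("scene2.pkl","rb"));print((ray(d,[482.7,330.3],.03)*1000).round(1))
a=d["frame"].astype(float);W=world(d)
hsv=cv2.cvtColor(d["frame"],cv2.COLOR_BGR2HSV)
# pilot: grey edges per row -> midpoints
for v in (281,284,287,290,293):
    r=hsv[v,476:502];print(v,[tuple(int(k) for k in p) for p in r][::1][:0], np.round(W[v,476:502:1,0]*1000).astype(int).tolist())
print((pix(d,[[.5232,-.2866,z] for z in(.107,.132,.158,.17)])).round(1))
E
```

```text
[[ 521.  -290.5   30. ]]
281 [] [683, 687, 684, 685, 687, 690, 691, 516, 515, 515, 513, 511, 513, 513, 514, 514, 516, 517, 520, 524, 2172, 2175, 2185, 2192, 2188, 2191]
284 [] [682, 684, 691, 689, 690, 688, 692, 514, 514, 512, 513, 513, 514, 513, 514, 516, 513, 519, 519, 751, 750, 755, 755, 757, 2164, 2179]
287 [] [681, 687, 685, 690, 690, 691, 517, 514, 513, 512, 512, 512, 513, 512, 514, 518, 518, 519, 739, 737, 737, 742, 742, 743, 744, 747]
290 [] [685, 685, 686, 689, 689, 694, 516, 511, 514, 513, 512, 512, 513, 513, 516, 516, 516, 520, 726, 727, 727, 728, 732, 730, 733, 736]
293 [] [685, 691, 690, 687, 695, 693, 516, 512, 510, 513, 513, 514, 514, 514, 516, 515, 520, 712, 710, 714, 715, 716, 717, 720, 721, 721]
[[487.2 293.3]
 [489.3 281.1]
 [491.5 268.1]
 [492.5 262. ]]
```

```bash

python3 -m crank '[[-0.0566,-0.3275,-0.001,-0.1,0.14,4.9],[-0.0566,-0.3275,-0.001,-0.1,0.14,4.9],[-0.0566,-0.3275,-0.001,-0.1,0.14,4.9],[-0.0566,-0.3275,-0.001,-0.1,0.14,4.9],[-0.0566,-0.3275,-0.001,-0.1,0.14,4.9],[-0.0566,-0.3275,-0.001,-0.1,0.14,4.9],[-0.0566,-0.3275,-0.001,-0.1,0.14,4.9],[-0.0566,-0.3275,-0.001,-0.1,0.14,4.9],[-0.0566,-0.3275,-0.001,-0.1,0.14,4.9]]'
python3 - <<'E'
from h import *
st();row(.5364,.0456,.142,-17)
d=viewer.get_image("scene");pickle.dump(d,open("scene3.pkl","wb"));W=world(d)
print(pix(d,[[.5364,.0456,z] for z in(.105,.13,.15)]).round(1))
a=d["frame"][190:310,270:430];cv2.imwrite("pics/c7.png",cv2.resize(a,(640,480),interpolation=2))
E
```

```text
clock: 14.45
position: [0.5362, 0.0444, 0.1791]
ee_rot: [0.0, 0.989, -0.149, -0.001]
contact_force: [0.3, -0.1, -3.0]
width: 0.0214
14.45 [0.5362 0.0444 0.1791] yaw -17.08 F [ 0.3 -0.1 -3. ] M [ 0.02 -0.04  0.05] w 0.0214
row [-0.0001, -0.0013, 0.0371, 0.02, 0.11, -0.08] clock 14.45
[[344.3 240.3]
 [344.5 230. ]
 [344.7 221.5]]
```

View pics/c7.png

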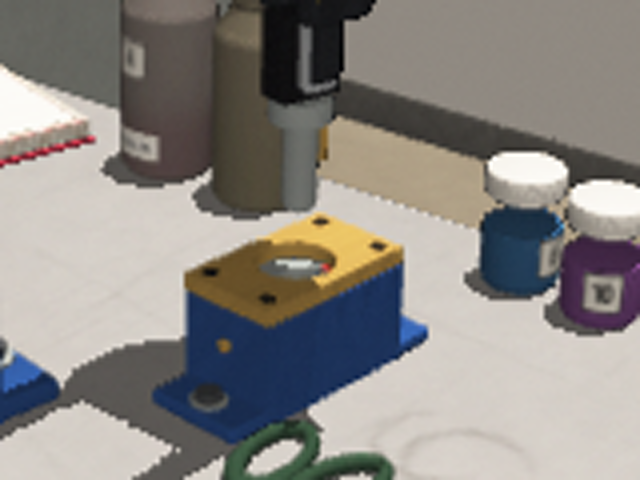

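```bash

python3 -m crank '[[-0.0001,-0.0013,0.02,0,0.11,0],[-0.0001,-0.0013,0.034,0,0.11,0],[-0.0001,-0.0013,0.037,0,0.11,0],[-0.0001,-0.0013,0.037,0,0.11,0],[-0.0001,-0.0013,0.037,0,0.11,0]]'
python3 -m crank '[[0,0,0.002,0,0,0],[0,0,0.004,0,0,0],[0,0,0.006,0,0,0],[0,0,0.008,0,0,0],[0,0,0.008,0,0,0]]'
python3 - <<'E'
from h import *
st();row(.5364,.0456,.12,-17)
E
```

```text
clock: 15.12
position: [0.537, 0.0456, 0.1429]
ee_rot: [0.0, 0.989, -0.149, 0.001]
contact_force: [0.9, -0.1, -2.8]
width: 0.0216
clock: 15.75
position: [0.5368, 0.0456, 0.1346]
ee_rot: [0.0, 0.989, -0.149, 0.0]
contact_force: [-0.3, 1.0, -3.3]
width: 0.0215
15.75 [0.5368 0.0456 0.1346] yaw -17.09 F [-0.3  1.  -3.3] M [-0.01  0.01 -0.07] w 0.0215
row [-0.0004, 0.0001, 0.0146, 0.0, -0.05, -0.09] clock 15.75
```

```bash

python3 -m crank '[[-0.0003,0,0.003,0,0,0],[-0.0003,0,0.006,0,0,0],[-0.0003,0,0.009,0,0,0],[-0.0003,0,0.009,0,0,0]]'
python3 -m crank '[[0,0,0.004,0,0,0],[0,0,0.008,0,0,0],[0,0,0.011,0,0,0],[0,0,0.011,0,0,0]]'
python3 - <<'E'
from h import *
st()
E
```

```text
clock: 16.25
position: [0.5363, 0.0457, 0.1252]
ee_rot: [0.0, 0.989, -0.149, 0.0]
contact_force: [-0.1, 0.3, -3.3]
width: 0.0211
clock: 16.75
position: [0.5361, 0.0457, 0.1139]
ee_rot: [0.0, 0.989, -0.149, -0.0]
contact_force: [-0.1, 0.1, -2.8]
width: 0.0215
16.75 [0.5361 0.0457 0.1139] yaw -17.09 F [-0.1  0.1 -2.8] M [ 0.01 -0.01  0.01] w 0.0215
```

The pilot is in the bore without contact. Now to try the key.

```bash

python3 -m crank '[[0,0,0.002,0,0,0],[0,0,0.004,0,0,0],[0,0,0.006,0,0,0],[0,0,0.008,0,0,0],[0,0,0.008,0,0,0]]'
python3 - <<'E'
from h import *
st()
E
```

```text
clock: 17.38
position: [0.5359, 0.0457, 0.1057]
ee_rot: [0.0, 0.989, -0.149, -0.001]
contact_force: [0.5, -0.1, -3.2]
width: 0.0217
17.38 [0.5359 0.0457 0.1057] yaw -17.09 F [ 0.5 -0.1 -3.2] M [-0.04  0.03  0.01] w 0.0217
```

```bash

python3 -m crank '[[0,0,0.004,0,0,0],[0,0,0.008,0,0,0],[0,0,0.012,0,0,0],[0,0,0.015,0,0,0],[0,0,0.015,0,0,0]]'
python3 -m crank '[[0,0,0.002,0,0,0],[0,0,0.004,0,0,0],[0,0,0.006,0,0,0],[0,0,0.007,0,0,0],[0,0,0.007,0,0,0]]'
python3 - <<'E'
from h import *
st()
E
```

```text
clock: 18.0
position: [0.5356, 0.0457, 0.0903]
ee_rot: [0.0, 0.989, -0.149, -0.001]
contact_force: [-0.7, 0.5, -3.4]
width: 0.0213
clock: 18.62
position: [0.5356, 0.0457, 0.0833]
ee_rot: [0.0, 0.989, -0.149, -0.001]
contact_force: [1.0, 0.3, -2.1]
width: 0.0213
18.62 [0.5356 0.0457 0.0833] yaw -17.09 F [ 1.   0.3 -2.1] M [0.03 0.02 0.06] w 0.0213
```

```bash

python3 -m crank '[[0,0,0.001,0,0,0],[0,0,0.002,0,0,0],[0,0,0.003,0,0,0],[0,0,0.003,0,0,0]]'
python3 - <<'E'
from h import *
st()
E
```

```text
clock: 19.12
position: [0.5358, 0.0457, 0.0829]
ee_rot: [0.0, 0.989, -0.149, -0.0]
contact_force: [-5.2, 0.3, 14.0]
width: 0.0212
19.12 [0.5358 0.0457 0.0829] yaw -17.08 F [-5.2  0.3 14. ] M [0.12 0.82 0.01] w 0.0212
```

```bash

python3 - <<'E'
from h import *
d=viewer.get_image("scene");t=viewer.get_image("top");st()
for n,q in(("s",d),("t",t)):
    hsv=cv2.cvtColor(q["frame"],cv2.COLOR_BGR2HSV);print(n,(ray(q,[[0,0]],.07)).shape)
cv2.imwrite("pics/c8.png",np.hstack([cv2.resize(x,(400,300),interpolation=2) for x in(d["frame"][225:300,290:390],t["frame"][170:290,270:430])]))
E
```

```text
19.23 [0.5358 0.0457 0.0829] yaw -17.09 F [-4.8 -0.8 14.1] M [0.08 0.83 0.  ] w 0.0212
s (1, 3)
t (1, 3)
```

View pics/c8.png

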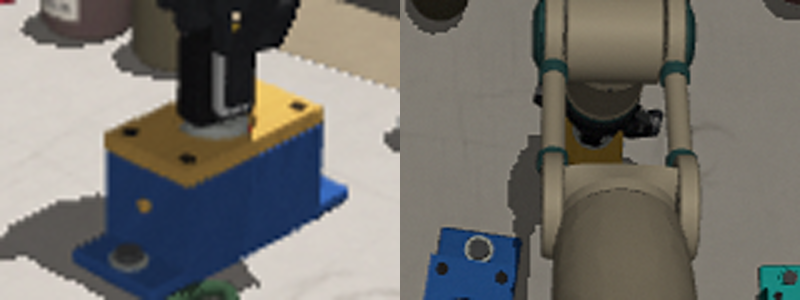

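```bash
python3 -c "
from rig import job
print(job.sign_off())"
```

```text
the job is handed in; nothing more can be done
None
```

The job is handed in. The plate is on the smaller blue block, and the shaft is home in the hub, still gripped and pressed down. The run took about 19 s of the 58 s allowed.

- **Plate:** I measured it from the top view after letting go. It was about 1 mm and 0.1° off the block's own centre and direction. In the last scene picture it still looked square; the arm hid most of it from above, so I did not measure it again.
- **Shaft:** The pilot and key went in at −17° without any contact force, so no turning search was needed. It stopped with the tool 3.0 mm above its height at the grasp in the stand, which is what a fully seated collar gives. Seating rests on that height and the picture; I could not see the collar's underside.
- **Press and grip:** The wrist force read 14 N upward, so the push on the hub is about 17 N counting the weight held. The grip was set to 60 N, and the fingers stood at 21 mm on the 22 mm grip block.
- **Disagreements:** The scene camera read positions about 3–4 mm short of the top camera, mostly along its line of sight, so I used the top camera. The end state also carries about 5 N sideways and 0.8 Nm at the wrist.
- **Bystanders:** No contact was seen on any of them, and I did not measure their positions again.

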